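# Loosen the knurled locking ring of a sample gauge and close its carriage

## Task

The carriage of the sample gauge is clamped by the large knurled locking ring. With the outside of a fingertip against the rim, roll the ring two full turns anticlockwise (seen from above) to loosen it, then push the carriage along its rails until it rests against the two stop pins. Do not push the carriage along before the ring is loosened, leave the ring two turns open, grip and lift nothing, leave the jar, weight, dish and wrench where they are, and finish clear of everything.

Things in the scene. Friction and masses are not known exactly. Their poses are not given: they have to be found in the camera images.
- ring (a joint): rotation of the knurled locking ring about its vertical axis, rad; 0 = clamped tight (always the start), grows anticlockwise seen from above; two full turns = 12.57. Needs about 1 N along the rim, stays where it is left, does not go below 0, goes on past two turns if pushed. The ring climbs 2 mm a turn and draws its locking pin out of the carriage's toothed tongue late in the second turn
- ring_top (a point): centre of the ring's top face, on its axis, 58 mm above the table at the start. Dark steel ring 30 mm tall, 95 mm across over 24 upright half-round ridges that stand 2.5 mm proud of its 90 mm body. A small aluminium pip on top, 36 mm from the axis, turns with the ring. A 12 mm stud stands up to 14 mm above the face. The point's x and y turn with the ring
- carriage (a joint): position of the carriage along its rails, m; 0 = farthest from the stop pins, 0.090 = against the pins (end of travel); starts between 0 and 0.045. Locked, it has up to 4 mm of play; it slides with about 2 N once the ring is loose and stays where it is left
- push_face (a point): centre of the carriage's outer end face, the one to push on, 38 mm above the table. Aluminium block 95 mm long (along the rails), 110 mm wide, 22 to 58 mm above the table, too large to grip. The point's y axis is the direction to push: along the rails, through the carriage, straight to the ring's axis (265 mm away when carriage is 0); z is up
- gauge: grey base plate of the gauge, 150 x 380 mm, top 15 mm above the table; origin on the table plane; y along the rails to the ring. The ring's axis is at y = 110 mm. Two steel stop pins, 12 mm thick, tops at 32 mm, at x = -35 and 35, y = 36 mm. The carriage's flat tongue (38 mm wide, top 23 mm above the table) runs under the ring. A short aluminium line at x = -66, y = 110 mm is in line with the pip at the start
- jar_mid (a point): bystander: jar with white lid, diameter 60 mm, 85 mm tall, stands beyond the gauge; point half-way up
- weight_mid (a point): bystander: steel calibration weight, diameter 42 mm, 55 mm tall, stands on the robot's side of the gauge near the carriage; point half-way up
- dish_mid (a point): bystander: open steel dish, diameter 80 mm, 30 mm tall, stands off the ring end of the gauge; point half-way up
- wrench_grip (a point): bystander: wrench lying beyond the gauge; point on its handle

How it is judged:
On the way, in this order (a step that is already met when the one before it is completed fails the run):
1. the locking ring has been rolled two full turns anticlockwise (value of joint ring between 11.77 and 13.37 rad), for 0.2 s.
2. the carriage has been pushed up against the stop pins (value of joint carriage above 0.086 m), for 0.2 s.
At the end, for the whole second after the job is handed in: The ring stands two full turns (12.57 rad, within 0.8 rad) anticlockwise of its start, the carriage rests within 4 mm of the end of its travel against the stop pins, and both are at rest (all of step 1 and value of joint carriage above 0.086 m and velocity of joint ring between -0.05 and 0.05 rad/s and velocity of joint carriage between -0.01 and 0.01 m/s); the robot touches nothing.
It fails at once if the carriage was shifted more than 8 mm before the ring was loosened two turns (distance of push_face from where it was at the start of the episode above 0.008 m and value of joint ring below 11.77 rad).
It fails at once if the ring was turned well past two turns (value of joint ring above 14.2 rad).
It fails at once if a bystander was lifted or shifted by more than 20 mm (distance of any of jar_mid, weight_mid, dish_mid, wrench_grip from where it was at the start of the episode above 0.02 m).
It also fails if it takes over 72 s, if anything falls off the work surface, if the arm or the gripper's body presses on something with over 40 N, if the wrist force passes 120 N, or if a joint passes its speed limit or range.

## Robot

A 6-joint arm with a two-finger parallel gripper is mounted at the origin on the work surface. World frame = base frame: x ahead of the robot, y to its left, z up, the work surface at z = 0. Lengths are in m, angles in rad, forces in N, time in s.
With the tool pointing down it reaches from about 0.275 to 0.725 m from the base axis. Payload 5.6 kg.
Tool frame: the origin (TCP) lies on the centre line of the jaws, within the pads' length; the fingertips stand bot.tip_extent ahead of it and the grasp point (between the pads) lies 5 mm behind it (bot.tip_extent is the distance from the TCP to the fingertips, in m); z points along the fingers, y is the line along which they close (so a half turn about z gives the same grasp; the last joint's range is limited). The gripper opens to 85 mm and grips with 20 to 120 N. Pads are 22 mm wide; open, the fingers measure 114 mm over their backs; the gripper's body (76 mm by 85 mm) begins 54 mm behind the grasp point. The pads swing forward as they close: fully open they stand 13 mm farther back than shut.
Start: joints at [1.495, 0.255, 0.108, 0, -1.424, -0.285], TCP at [0.194, 0.515, 0.245] pointing down, gripper open.
Joint ranges: [-2.95, 2.95], [-1.21, 1.97], [-1.09, 1.5], [-2.87, 1.71], [-2.94, -0.07], [-3.05, 3.05]. Speed limits (rad/s): [2.57, 2.57, 3.14, 3.14, 3.14, 3.14].

## Interface

Orientations are given as a unit quaternion [w, x, y, z].
In Python, from bench import bot gives the robot as it stands. The module is installed in compiled form; this text tells all that it offers.
- The arm moves only by the tool send_rows, never from a script. Its argument "series" is a list of rows, each a list of 3 entries, a list of its own where there are three numbers: the opening, from 0 (shut) to 1 (fully open), then the shift along the tool's x, y, z in mm, then the turn about the tool's z in degrees. In form: [[grip, [tx, ty, tz], turn], ...]. A call has 1 to 8 rows; each row is the pose to reach, as a shift and turn from the pose commanded when the call began, along the tool's axes at that moment; what a row does not reach only later rows make up. A row lasts 1/8 s, in which the tool goes at most 62.5 mm and 10.7 degrees, less where a joint would pass 70% of its speed; a pose out of reach is approached as far as the arm can. A call with a gripper value outside its range is refused whole. The fingers move at their own pace and stop on an object; "newtons" is the grip in N (left out, the last holds). Time passes only in rows, so rows that repeat a pose let the fingers close. It gives the time, the measured TCP pose, the force and the opening at its end, in the units of the state.
- bot.get_state(): the state, without advancing time (a new reading comes with each control period).
- bot.get_image(name): name is "scene" or "top"; returns (picture, depth): 384x512x3 uint8, red, green, blue; 384x512 float32, m along the optical axis (not along the pixel's ray), 0 where there is no reading.
- bot.calibration(name): a dict with "vfov" (degrees; the focal length in pixels is half the picture's height over the tangent of half this angle, whatever the lens; pixels are square), "cx", "cy" (the principal point, pixels), "k1" (the pictures are not rectified: a ray, as slopes to the right and down, at radius r is drawn at 1 + k1 r^2 times it, then the intrinsics apply), "world_from_camera" (4x4, takes a point from camera to world coordinates). Camera axes: x right, y up, looking along -z (the intrinsics and any distortion apply to the point x, -y, -z); pixel columns grow to the right and rows downward; lengths in m; the calibration is good to about 2 mm. A picture is of the moment at which its call begins. calibration takes no time and is no camera call.
- bot.sign_off(): hands the job in, once; it reports no verdict.
The state is a dict: "clock": time; "joints": joint angles; "joint_velocities": joint speeds; "tau": joint torques, N m; "ee_pos": TCP position; "tool_rot": TCP orientation; "force": force on the tool from outside, world axes, zero at the start; "ft_torque": the same for the moment, N m; "grip_width": finger opening in m.
Only numpy, scipy, OpenCV 4.12 (cv2) and the standard library are available. Lean on these libraries where they do the work, as an engineer would, in place of code of your own. Each camera call takes 0.05 s, during which the arm holds its last target. There are 200 camera calls.

## Working session

There is one attempt and no reset: what is moved stays moved. The work goes in short steps, Python scripts to look and compute and a tool call to move; the robot and the scene stay as the last step left them, time stands still between calls to the robot, and variables do not carry over. Pictures are saved under pics/ and viewed, on a budget of 10 in all, crops included, one or two more only if the job needs it, and the job is handed in when it is done.

Besides the shell and the picture viewer there is one more tool, called in YAML: its name, and indented under it one key for each argument. send_rows: Moves the arm, as the interface text tells. Its arguments: {"type":"object","properties":{"series":{"type":"array"},"newtons":{"type":"number"}},"required":["series"]}

```bash
mkdir -p pics; cat > h.py <<'E'
import numpy as np,cv2
from bench import bot
def K(name):
    c=bot.calibration(name); f=192/np.tan(np.radians(c['vfov'])/2); return c,f
def ray(name,u,v):
    c,f=K(name); d=np.array([(u-c['cx'])/f,(v-c['cy'])/f]); s=d.copy()
    for _ in range(30): s=d/(1+c['k1']*(s@s))
    M=np.array(c['world_from_camera']); return M[:3,3],M[:3,:3]@np.array([s[0],-s[1],-1])
def atz(name,u,v,z):
    o,d=ray(name,u,v); return o+d*(z-o[2])/d[2]
def atdepth(name,u,v,D):
    o,d=ray(name,u,v); return o+d*D[int(round(v)),int(round(u))]
def proj(name,p):
    c,f=K(name); M=np.array(c['world_from_camera']); q=M[:3,:3].T@(np.asarray(p)-M[:3,3])
    s=np.array([q[0],-q[1]])/-q[2]; s=s*(1+c['k1']*(s@s)); return s*f+[c['cx'],c['cy']]
def shot(name,fn,crop=None,k=1):
    im,D=bot.get_image(name); np.save(f'/tmp/{name}.npy',D); cv2.imwrite(f'/tmp/{name}.png',im[:,:,::-1])
    if crop: im=im[crop[1]:crop[3],crop[0]:crop[2]]
    cv2.imwrite(fn,cv2.resize(im[:,:,::-1],None,fx=k,fy=k,interpolation=cv2.INTER_CUBIC)); return D
E
python3 - <<'E'
from h import *
shot('top','pics/1.png',None,1.5);shot('scene','pics/2.png',None,1.5)
print(bot.get_state(),bot.tip_extent)
for n in('top','scene'):print(bot.calibration(n))
E
```

```text
{'clock': 0.1, 'joints': array([ 1.49459343e+00,  2.55719325e-01,  1.07135008e-01, -4.17971667e-04,
       -1.42392841e+00, -2.84622626e-01]), 'joint_velocities': array([-0.00182204, -0.00117073,  0.0036605 ,  0.00179526, -0.00062158,
       -0.00168659]), 'tau': array([-1.48706236e-03, -3.87605023e+01,  2.38474077e+01,  5.37781924e+00,
       -3.80025580e-03,  6.65950836e-06]), 'ee_pos': array([0.19396527, 0.51420925, 0.24447068]), 'tool_rot': array([ 8.75045315e-04,  9.83763810e-01, -1.79465840e-01, -1.16317241e-04]), 'force': array([-0.10917548, -0.06654875,  0.51398659]), 'ft_torque': array([ 0.03498442, -0.02027216, -0.0020253 ]), 'grip_width': 0.08538471715175232} 0.014
{'vfov': 44.13543584973018, 'cx': 252.7136852162453, 'cy': 178.41554302164167, 'k1': -0.06199428796891109, 'world_from_camera': array([[-0.02030378,  0.99534905, -0.09417022,  0.4918356 ],
       [-0.99943542, -0.01768436,  0.02856749,  0.12024891],
       [ 0.02676928,  0.09469709,  0.99514615,  1.04317749],
       [ 0.        ,  0.        ,  0.        ,  1.        ]])}
{'vfov': 51.08920503529157, 'cx': 258.8894868815588, 'cy': 190.22274152362422, 'k1': -0.1386976341441793, 'world_from_camera': array([[ 0.73283102, -0.42967335,  0.52757892,  0.97422909],
       [ 0.68040155,  0.45875238, -0.57148926, -0.32352597],
       [ 0.00352562,  0.77777057,  0.62853839,  0.56046895],
       [ 0.        ,  0.        ,  0.        ,  1.        ]])}
```

View pics/1.png

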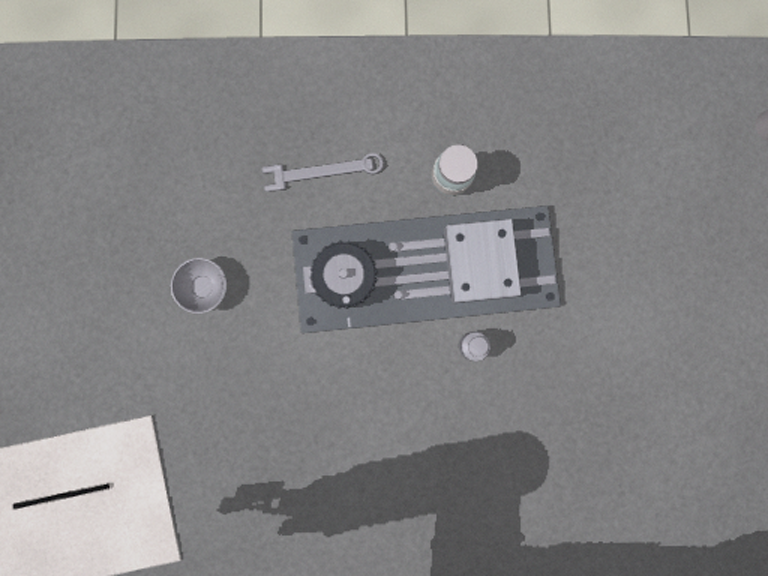

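View pics/2.png

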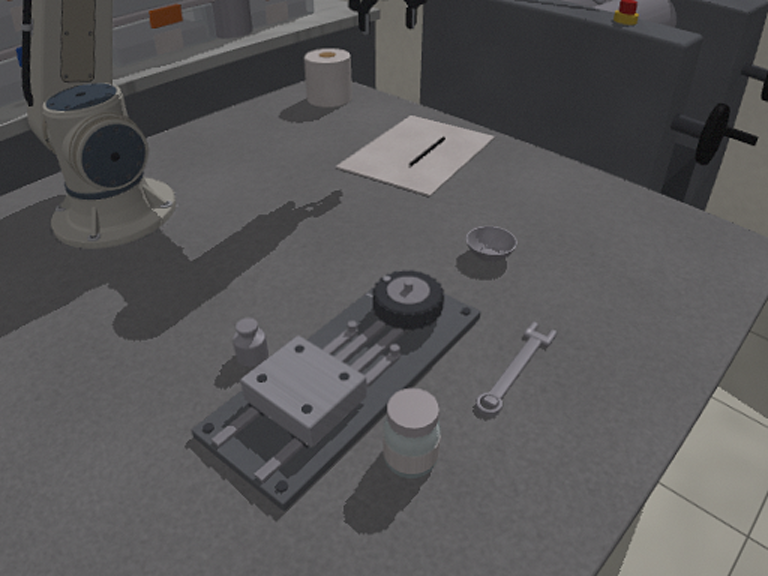

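Both pictures show the same layout. In the top view, image left is about +y and image up is about +x. At 1.5x, the ring is at (343,273), the pip at (346,299) and the line at (349,323). The carriage spans (447..520, 220..300), with the weight at (475,346), the jar at (457,163) and the dish at (199,285). Next I'll measure these positions.

```bash
python3 - <<'E'
from h import *
D=np.load('/tmp/top.npy')
c=[atz('top',u/1.5,v/1.5,.015)[:2] for u,v in((292,230),(554,206),(565,304),(302,333))]
c=np.array(c);print(c.round(4),[np.linalg.norm(c[i]-c[i-1]).round(4) for i in range(4)])
# point cloud from depth
P=np.full(D.shape+(3,),np.nan)
for v in range(90,260):
  for u in range(90,400):
    if D[v,u]>0:P[v,u]=atdepth('top',u,v,D)
np.save('/tmp/P.npy',P)
x,y,z=P[...,0],P[...,1],P[...,2]
O=c.mean(0)
yy=(c[0]+c[3]-c[1]-c[2]);yy/=np.linalg.norm(yy);xx=np.array([yy[1],-yy[0]])
print('gauge',O,'y',yy,'x',xx,np.degrees(np.arctan2(yy[1],yy[0])))
ax=O+.110*yy;print('axis pred',ax)
L=np.stack([(P[...,:2]-O)@xx,(P[...,:2]-O)@yy],-1)
def rep(n,m):
    q=L[m];w=P[m];print(n,m.sum(),'z',np.median(z[m]).round(4),'L lo/hi',np.percentile(q,1,0).round(4),np.percentile(q,99,0).round(4),'W mid',((w.min(0)+w.max(0))/2).round(4))
rep('ring',(abs(z-.058)<.006)&(np.hypot(L[...,0],L[...,1]-.11)<.06))
rep('car',(abs(z-.058)<.006)&(abs(L[...,0])<.065)&(L[...,1]<.04))
for n,(u,v) in dict(jar=(457,163),weight=(475,346),dish=(199,285),wr=(330,170)).items():
    k=P[int(v/1.5),int(u/1.5)];print(n,k.round(4))
ring,_=cv2.minEnclosingCircle(np.argwhere((abs(z-.058)<.006)&(np.hypot(L[...,0],L[...,1]-.11)<.06)).astype(np.float32)[:,::-1])
print(ring,_,atz('top',*ring,.058))
print('line',atz('top',349/1.5,323/1.5,.015),'pip',atz('top',346/1.5,299/1.5,.059),'exp line',O-.066*xx+.11*yy)
E
```

```text
[[ 0.6465  0.2166]
 [ 0.6763 -0.1706]
 [ 0.5308 -0.1804]
 [ 0.4966  0.2036]] [np.float64(0.1505), np.float64(0.3883), np.float64(0.1458), np.float64(0.3856)]Traceback (most recent call last):
  File "<stdin>", line 9, in <module>
  File "h.py", line 12, in atdepth
    o,d=ray(name,u,v); return o+d*D[int(round(v)),int(round(u))]
        ~~~^^^^^^^^^^
  File "h.py", line 6, in ray
    c,f=K(name); d=np.array([(u-c['cx'])/f,(v-c['cy'])/f]); s=d.copy()
        ~^^^^^^
  File "h.py", line 4, in K
    c=bot.calibration(name); f=192/np.tan(np.radians(c['vfov'])/2); return c,f
ValueError: time passes only in moves, steps and waits
```

```bash
sed -i 's/^def K/import functools\n@functools.cache\ndef K/' h.py; cat > m.py <<'E'
from h import *
D=np.load('/tmp/top.npy')
c=np.array([atz('top',u/1.5,v/1.5,.015)[:2] for u,v in((292,230),(554,206),(565,304),(302,333))])
P=np.full(D.shape+(3,),np.nan)
for v in range(90,260):
  for u in range(90,400):
    if D[v,u]>0:P[v,u]=atdepth('top',u,v,D)
x,y,z=P[...,0],P[...,1],P[...,2]
O=c.mean(0)
yy=(c[0]+c[3]-c[1]-c[2]);yy/=np.linalg.norm(yy);xx=np.array([yy[1],-yy[0]])
print('gauge',O,'y',yy,'x',xx,np.degrees(np.arctan2(yy[1],yy[0])))
print('axis pred',O+.110*yy)
L=np.stack([(P[...,:2]-O)@xx,(P[...,:2]-O)@yy],-1)
def rep(n,m):
    q=L[m];w=P[m];print(n,m.sum(),'z',np.median(z[m]).round(4),'L lo/hi',np.percentile(q,1,0).round(4),np.percentile(q,99,0).round(4),'W mid',((w.min(0)+w.max(0))/2).round(4))
rm=(abs(z-.058)<.006)&(np.hypot(L[...,0],L[...,1]-.11)<.06)
rep('ring',rm)
rep('car',(abs(z-.058)<.006)&(abs(L[...,0])<.065)&(L[...,1]<.04))
for n,(u,v) in dict(jar=(457,163),weight=(475,346),dish=(199,285),wr=(330,170)).items():
    print(n,P[int(v/1.5),int(u/1.5)].round(4),L[int(v/1.5),int(u/1.5)].round(3))
ring,r=cv2.minEnclosingCircle(np.argwhere(rm).astype(np.float32)[:,::-1])
print(ring,r,atz('top',*ring,.058))
print('line',atz('top',349/1.5,323/1.5,.015),'pip',atz('top',346/1.5,299/1.5,.059),'exp line',O-.066*xx+.11*yy)
E
python3 m.py
```

```text
gauge [0.58754761 0.01730907] y [-0.08269777  0.99657467] x [0.99657467 0.08269777] 94.74365064893348
axis pred [0.57845086 0.12693229]
ring 1461 z 0.0591 L lo/hi [-0.0428  0.0826] [0.0432 0.1673] W mid [0.5769 0.1405 0.0582]
car 2328 z 0.0587 L lo/hi [-0.0538 -0.1177] [ 0.0541 -0.0246] W mid [ 0.5935 -0.0542  0.058 ]
jar [ 0.7264 -0.0161  0.0883] [ 0.136 -0.045]
weight [ 0.475  -0.0372  0.0601] [-0.117 -0.045]
dish [0.5694 0.356  0.003 ] [0.01  0.339]
wr [0.7367 0.1603 0.0104] [0.16 0.13]
(228.58358764648438, 182.754638671875) 22.585128784179688 [0.57686668 0.14249755 0.058     ]
line [0.50966467 0.13575569 0.015     ] pip [0.54214001 0.13869254 0.059     ] exp line [0.51267693 0.12147423]
```

send_rows:
  series:
    - [0, [30, 18, 0], -3]
    - [0, [80, 47, 0], -6]
    - [0, [140, 83, 0], -10]
    - [0, [200, 118, 0], -14]
    - [0, [260, 154, 0], -18]
    - [0, [320, 190, 0], -22]
    - [0, [380, 225, 0], -25.4]
    - [0, [418, 248, 0], -25.4]
  newtons: 40

```text
clock: 1.1
ee_pos: [0.4871, 0.1475, 0.2451]
tool_rot: [-0.0, 0.999, 0.042, -0.0]
force: [1.5, 0.6, 0.1]
grip_width: 0.0002
```

```bash
cat > w.py <<'E'
import numpy as np
from bench import bot
from scipy.spatial.transform import Rotation as R
A=np.array([.5772,.1419]);a=np.radians(94.74);gy=np.array([np.cos(a),np.sin(a)]);gx=np.array([gy[1],-gy[0]])
s=bot.get_state();p=s['ee_pos'];M=R.from_quat(np.roll(s['tool_rot'],-1)).as_matrix()
f=s['force'];d=p[:2]-A
print('t',s['clock'],'gauge rel ring mm',(1000*np.array([d@gx,d@gy,p[2]])).round(1),'F gx,gy,z',np.round([f[:2]@gx,f[:2]@gy,f[2]],1),'toolx deg',np.degrees(np.arctan2(M[1,0],M[0,0])).round(2),'w',s['grip_width'],'q',s['joints'].round(2),'|v|',abs(s['joint_velocities']).max().round(3))
E
python3 w.py
```

```text
t 1.1 gauge rel ring mm [-89.3  13.  245.1] F gx,gy,z [1.6 0.5 0.1] toolx deg 4.78 w 0.00020184023188499824 q [ 0.6   0.17  0.   -0.   -1.4   1.05] |v| 1.051
```

send_rows:
  series:
    - [0, [0, 0, 0], 0]
    - [0, [0, 0, 40], 0]
    - [0, [0, 0, 90], 0]
    - [0, [0, 0, 140], 0]
    - [0, [0, 0, 175], 0]
    - [0, [0, 0, 189], 0]
    - [0, [0, 0, 189], 0]

```text
clock: 1.98
ee_pos: [0.486, 0.1496, 0.0562]
tool_rot: [0.0, 0.999, 0.042, -0.0]
force: [0.5, 0.3, 0.3]
grip_width: -0.0001
```

```bash
python3 w.py; python3 - <<'E'
from h import *
shot('scene','pics/3.png',(190,120,350,300),3.3)
E
```

```text
t 1.975 gauge rel ring mm [-90.2  15.2  56.2] F gx,gy,z [0.5 0.3 0.3] toolx deg 4.77 w -9.050928298654733e-05 q [ 0.61  0.32 -0.32  0.   -0.93  1.05] |v| 0.038
```

View pics/3.png

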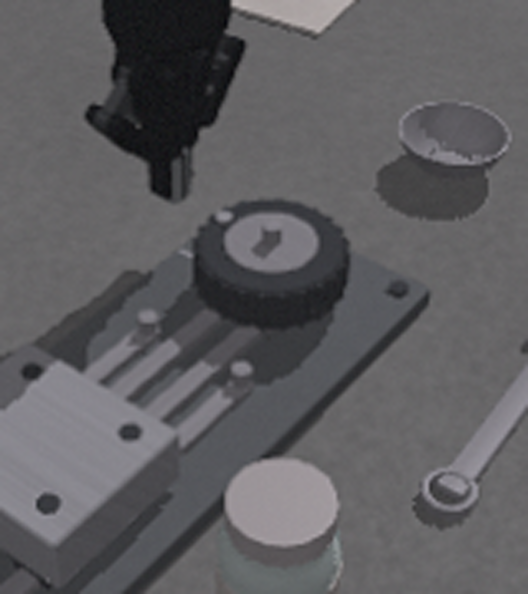

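The finger is clear of the ring on the robot's side, with the tip at about (170,200) in the crop and the ring at (270,250). I'll approach the rim now.

send_rows:
  series:
    - [0, [10, 8, 0], 0]
    - [0, [20, 15, 0], 0]
    - [0, [26, 15, 0], 0]
    - [0, [28, 15, 0], 0]
    - [0, [30, 15, 0], 0]
    - [0, [32, 15, 0], 0]
    - [0, [32, 15, 0], 0]

```text
clock: 2.9
ee_pos: [0.5193, 0.137, 0.0562]
tool_rot: [0.0, 0.999, 0.041, -0.0]
force: [0.3, 0.3, -0.0]
grip_width: 0.0001
```

```bash
python3 w.py
```

```text
t 2.9 gauge rel ring mm [-58.1  -0.1  56.2] F gx,gy,z [ 0.3  0.3 -0. ] toolx deg 4.73 w 0.0001201552451105378 q [ 0.55  0.37 -0.25 -0.   -0.96  1.1 ] |v| 0.005
```

send_rows:
  series:
    - [0, [1, 0, 0], 0]
    - [0, [2, 0, 0], 0]
    - [0, [2, 0, 0], 0]

```text
clock: 3.28
ee_pos: [0.5199, 0.1367, 0.0561]
tool_rot: [0.0, 0.999, 0.041, -0.002]
force: [-6.4, -0.5, 3.9]
grip_width: -0.0
```

send_rows:
  series:
    - [0, [1, 0, 0], 0]
    - [0, [2, 0, 0], 0]
    - [0, [2, 0, 0], 0]

```text
clock: 3.65
ee_pos: [0.5202, 0.1363, 0.056]
tool_rot: [0.001, 0.999, 0.041, -0.003]
force: [-12.0, -0.6, 9.6]
grip_width: -0.0001
```

```bash
python3 w.py
```

```text
t 3.65 gauge rel ring mm [-57.2  -0.8  56. ] F gx,gy,z [-12.    0.4   9.6] toolx deg 4.7 w -5.292462806543251e-05 q [ 0.55  0.37 -0.24 -0.   -0.97  1.11] |v| 0.004
```

send_rows:
  series:
    - [0, [-2, 5, 0], 0]
    - [0, [-2, 10, 0], 0]
    - [0, [-0.4, 21.5, 0], 0]
    - [0, [4, 32.4, 0], 0]
    - [0, [11.3, 41.7, 0], 0]
    - [0, [20.6, 49, 0], 0]
    - [0, [31.5, 53.4, 0], 0]
    - [0, [43, 55, 0], 0]

```text
clock: 4.65
ee_pos: [0.5714, 0.0846, 0.0562]
tool_rot: [0.001, 0.999, 0.041, -0.001]
force: [-2.7, -7.0, 3.2]
grip_width: 0.0001
```

```bash
python3 w.py; python3 - <<'E'
from h import *
shot('scene','pics/4.png',(190,120,350,300),3.3)
E
```

```text
t 4.65 gauge rel ring mm [-10.5 -56.6  56.2] F gx,gy,z [-3.3 -6.8  3.2] toolx deg 4.72 w 8.586908639562115e-05 q [ 0.42  0.44 -0.13  0.   -1.    1.23] |v| 0.251
```

View pics/4.png

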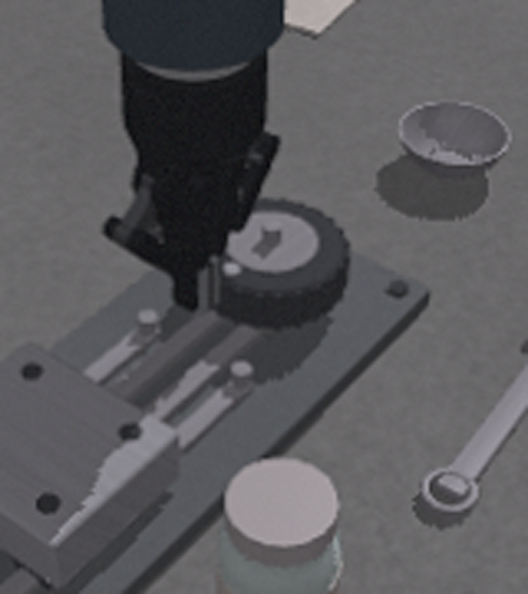

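The ring follows: the pip is now at (232,270) in the crop. I'll continue the orbit.

send_rows:
  series:
    - [0, [11, 0, 0], 0]
    - [0, [22, 0, 0], 0]
    - [0, [33.6, -1.5, 0], 0]
    - [0, [44.5, -6, 0], 0]
    - [0, [53.8, -13.2, 0], 0]
    - [0, [61, -22.5, 0], 0]
    - [0, [65.5, -33.4, 0], 0]
    - [0, [67, -45, 0], 0]

```text
clock: 5.7
ee_pos: [0.635, 0.1375, 0.0568]
tool_rot: [-0.0, 0.999, 0.042, 0.001]
force: [1.8, -1.3, 0.2]
grip_width: -0.0001
```

```bash
python3 w.py; cat > pip.py <<'E'
import sys
from h import *
u,v,z=map(float,sys.argv[2:5])
a=np.radians(94.74);gy=np.array([np.cos(a),np.sin(a)]);gx=np.array([gy[1],-gy[0]])
d=atz(sys.argv[1],u,v,z)[:2]-[.5772,.1419]
print('r',np.hypot(*d).round(4),'turn from start deg',(np.degrees(np.arctan2(d@gy,d@gx))-180)%360)
E
python3 pip.py scene 260.3 201.8 .0595; python3 pip.py top 230.7 199.3 .059
```

```text
t 5.7 gauge rel ring mm [57.2 -9.1 56.8] F gx,gy,z [ 1.7 -1.5  0.2] toolx deg 4.76 w -6.998390064089896e-05 q [ 0.45  0.56  0.07  0.   -1.09  1.2 ] |v| 0.135
r 0.034 turn from start deg 89.49401274571193
r 0.0351 turn from start deg 0.6113941633627746
```

send_rows:
  series:
    - [0, [-2, -10, 0], 0]
    - [0, [-2, -20, 0], 0]
    - [0, [-3.5, -31, 0], 0]
    - [0, [-7.5, -42, 0], 0]
    - [0, [-14.5, -51, 0], 0]
    - [0, [-23.5, -58.5, 0], 0]
    - [0, [-34, -63.5, 0], 0]
    - [0, [-45, -65, 0], 0]

```text
clock: 6.7
ee_pos: [0.5844, 0.2011, 0.0576]
tool_rot: [-0.003, 0.999, 0.042, 0.003]
force: [3.1, 11.4, 1.9]
grip_width: -0.0003
```

```bash
python3 w.py; python3 - <<'E'
from h import *
shot('scene','pics/5.png',(190,120,350,300),3.3)
E
```

```text
t 6.7 gauge rel ring mm [12.1 58.4 57.6] F gx,gy,z [ 4.1 11.1  1.9] toolx deg 4.78 w -0.0003313273261078105 q [ 0.58  0.5  -0.02 -0.   -1.04  1.07] |v| 0.24
```

View pics/5.png

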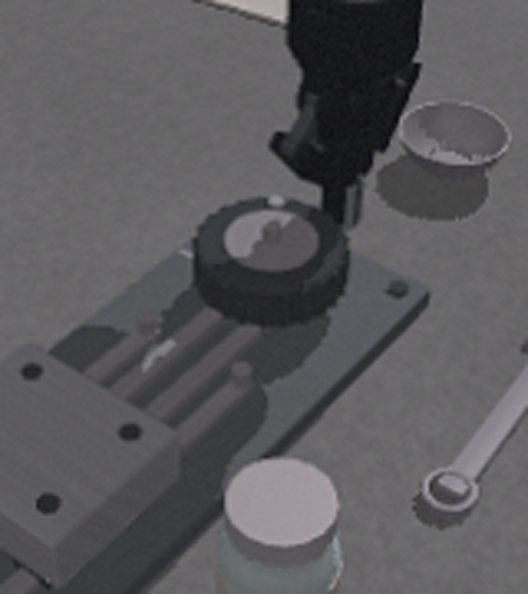

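```bash
python3 pip.py scene 273.9 181.2 .0605
```

```text
r 0.0374 turn from start deg 297.93735133633953
```

send_rows:
  series:
    - [0, [-11, -1, 0], 0]
    - [0, [-22, -1, 0], 0]
    - [0, [-33.6, 0.5, 0], 0]
    - [0, [-44.5, 5.5, 0], 0]
    - [0, [-53.8, 13, 0], 0]
    - [0, [-61, 22.5, 0], 0]
    - [0, [-65.5, 33.4, 0], 0]
    - [0, [-67, 45, 0], 0]

```text
clock: 7.75
ee_pos: [0.5198, 0.146, 0.0561]
tool_rot: [0.0, 0.999, 0.041, -0.001]
force: [-2.2, 1.0, 1.1]
grip_width: 0.0001
```

```bash
python3 w.py
```

```text
t 7.75 gauge rel ring mm [-56.8   8.8  56.1] F gx,gy,z [-2.1  1.2  1.1] toolx deg 4.7 w 6.490064829273832e-05 q [ 0.56  0.37 -0.24 -0.   -0.96  1.09] |v| 0.15
```

send_rows:
  series:
    - [0, [1.5, 10, 0], 0]
    - [0, [1.5, 20, 0], 0]
    - [0, [2.5, 31.6, 0], 0]
    - [0, [7, 42, 0], 0]
    - [0, [14, 51.3, 0], 0]
    - [0, [23, 58.7, 0], 0]
    - [0, [33.6, 63.5, 0], 0]
    - [0, [45, 65, 0], 0]

```text
clock: 8.75
ee_pos: [0.5713, 0.0844, 0.0563]
tool_rot: [0.001, 0.999, 0.041, -0.001]
force: [-2.6, -8.3, 4.7]
grip_width: -0.0001
```

```bash
python3 w.py; python3 - <<'E'
from h import *
shot('scene','pics/6.png',(190,120,350,300),3.3)
E
```

```text
t 8.75 gauge rel ring mm [-10.6 -56.8  56.3] F gx,gy,z [-3.3 -8.   4.7] toolx deg 4.73 w -0.0001289279266524852 q [ 0.42  0.44 -0.13  0.   -1.    1.23] |v| 0.246
```

View pics/6.png

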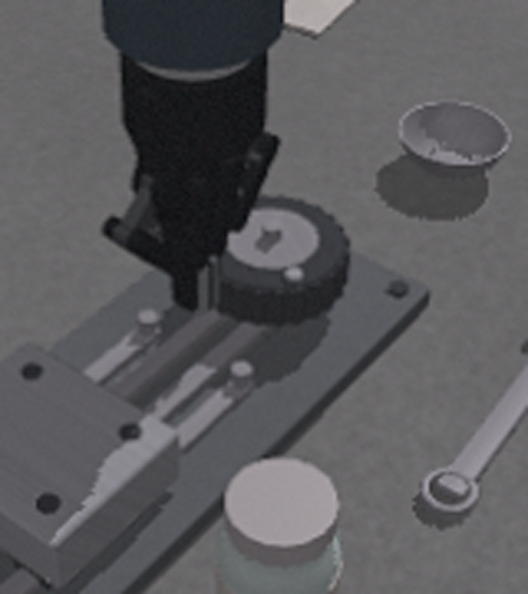

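```bash
python3 pip.py scene 279.1 203 .0615
```

```text
r 0.0354 turn from start deg 152.30593078557345
```

send_rows:
  series:
    - [0, [11, 0, 0], 0]
    - [0, [22, 0, 0], 0]
    - [0, [32.6, -1.5, 0], 0]
    - [0, [43.5, -6.5, 0], 0]
    - [0, [52.5, -14, 0], 0]
    - [0, [59.5, -22.5, 0], 0]
    - [0, [63.5, -33.4, 0], 0]
    - [0, [65, -45, 0], 0]

```text
clock: 9.8
ee_pos: [0.6336, 0.1373, 0.0571]
tool_rot: [-0.0, 0.999, 0.042, 0.002]
force: [7.6, -1.8, 0.1]
grip_width: 0.0001
```

```bash
python3 w.py; python3 - <<'E'
from h import *
D=shot('top','pics/7.png',(180,120,320,240),4)
E
```

```text
t 9.8 gauge rel ring mm [55.8 -9.2 57.1] F gx,gy,z [ 7.4 -2.4  0.1] toolx deg 4.78 w 6.324780587746559e-05 q [ 0.45  0.55  0.07  0.   -1.08  1.2 ] |v| 0.131
```

View pics/7.png

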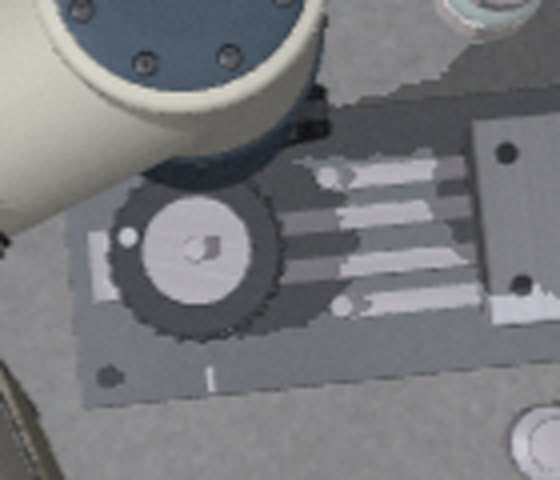

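```bash
python3 pip.py top 212 179.3 .0625
```

```text
r 0.0355 turn from start deg 253.7357984739831
```

send_rows:
  series:
    - [0, [0, -10, 0], 0]
    - [0, [0, -20, 0], 0]
    - [0, [-1.5, -31, 0], 0]
    - [0, [-5.5, -42, 0], 0]
    - [0, [-12.5, -51, 0], 0]
    - [0, [-21.5, -58.5, 0], 0]
    - [0, [-32, -63, 0], 0]
    - [0, [-43, -64, 0], 0]

```text
clock: 10.85
ee_pos: [0.5849, 0.2009, 0.0578]
tool_rot: [-0.003, 0.999, 0.042, 0.003]
force: [3.2, 15.1, 2.6]
grip_width: -0.0003
```

```bash
python3 w.py; python3 - <<'E'
from h import *
shot('scene','pics/8.png',(190,120,350,300),3.3)
E
```

```text
t 10.85 gauge rel ring mm [12.5 58.2 57.8] F gx,gy,z [ 4.4 14.7  2.6] toolx deg 4.79 w -0.0002942305874650916 q [ 0.58  0.5  -0.02 -0.   -1.04  1.07] |v| 0.24
```

View pics/8.png

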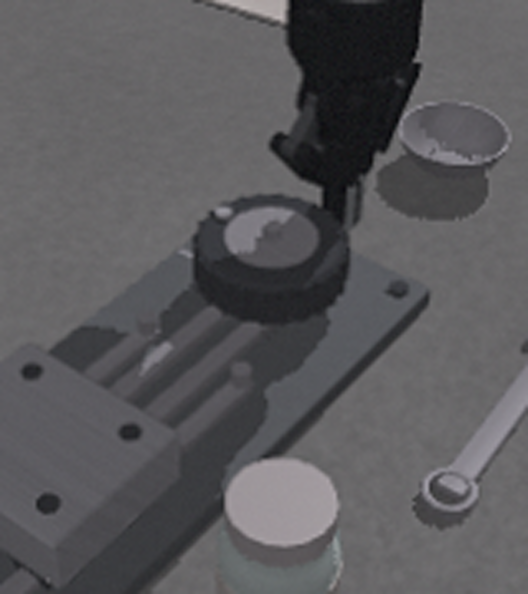

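```bash
python3 pip.py scene 257.6 184.5 .0625
```

```text
r 0.0353 turn from start deg 356.9319420053964
```

send_rows:
  series:
    - [0, [0, -10, 0], 0]
    - [0, [0, -22, 0], 0]
    - [0, [0, -25, -40], 0]
    - [0, [0, -25, -80], 0]
    - [0, [0, -10, -110], 0]
    - [0, [-2, 30, -110], 0]
    - [0, [-5, 80, -110], 0]
    - [0, [-7, 130, -110], 0]

```text
clock: 11.9
ee_pos: [0.5864, 0.065, 0.1657]
tool_rot: [0.0, 0.999, 0.041, -0.001]
force: [1.1, -0.2, -0.4]
grip_width: 0.0001
```

send_rows:
  series:
    - [0, [0, 50, 0], 0]
    - [0, [-2, 100, 0], 0]
    - [0, [-4, 150, 0], 0]
    - [0, [-6, 190, 0], 0]
    - [0, [-6, 205, 0], 0]
    - [0, [-6, 205, 0], 0]
    - [0, [-6, 205, 0], 0]

```text
clock: 12.78
ee_pos: [0.5983, -0.1374, 0.166]
tool_rot: [-0.0, 0.999, 0.042, -0.0]
force: [-0.5, -0.1, -0.3]
grip_width: -0.0001
```

```bash
python3 w.py; python3 - <<'E'
from h import *
shot('top','pics/9.png',(180,100,380,250),4)
E
```

```text
t 12.775 gauge rel ring mm [  -2.1 -280.   166. ] F gx,gy,z [-0.5 -0.  -0.3] toolx deg 4.77 w -0.0001012481009736574 q [ 0.03  0.41  0.13 -0.   -1.29  1.63] |v| 0.008
```

View pics/9.png

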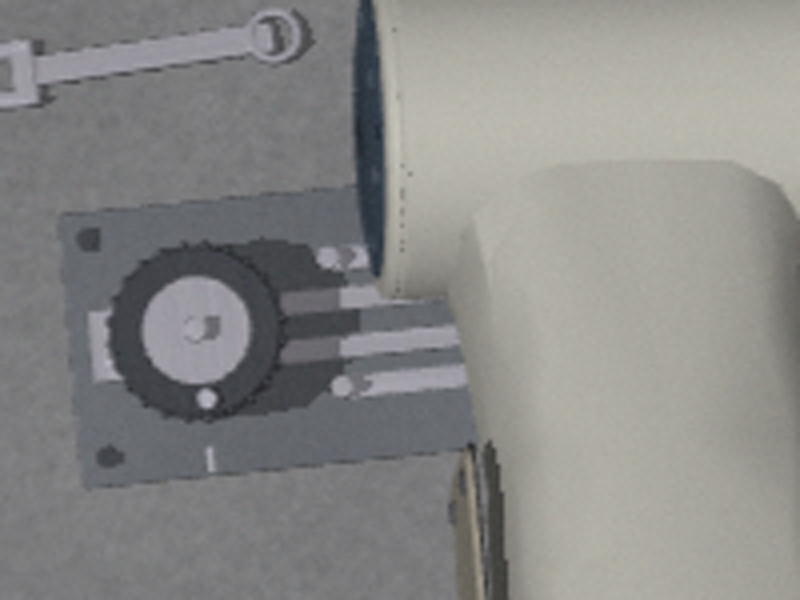

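The pip is at (207,399), level with the line at (210,459), so the ring stands two turns open. Next I'll descend behind the carriage and push it.

send_rows:
  series:
    - [0, [2, 0, 30], 0]
    - [0, [2, 0, 70], 0]
    - [0, [2, 0, 100], 0]
    - [0, [2, 0, 110], 0]
    - [0, [2, 0, 110], 0]
    - [0, [2, -8, 110], 0]
    - [0, [2, -16, 110], 0]
    - [0, [2, -20, 110], 0]

```text
clock: 13.82
ee_pos: [0.5991, -0.1175, 0.0571]
tool_rot: [-0.0, 0.999, 0.042, 0.001]
force: [0.8, -0.1, 0.1]
grip_width: -0.0002
```

send_rows:
  series:
    - [0, [0, -4, 0], 0]
    - [0, [0, -8, 0], 0]
    - [0, [0, -12, 0], 0]
    - [0, [0, -17, 0], 0]
    - [0, [0, -22, 0], 0]
    - [0, [0, -27, 0], 0]
    - [0, [0, -32, 0], 0]
    - [0, [0, -37, 0], 0]

```text
clock: 14.82
ee_pos: [0.5958, -0.0811, 0.0564]
tool_rot: [0.0, 0.999, 0.041, 0.0]
force: [1.4, -2.2, 2.6]
grip_width: 0.0002
```

```bash
python3 w.py
```

```text
t 14.825 gauge rel ring mm [ 1.000e-01 -2.238e+02  5.640e+01] F gx,gy,z [ 1.2 -2.3  2.6] toolx deg 4.74 w 0.00015586163802730154 q [ 0.12  0.47 -0.07  0.   -1.03  1.53] |v| 0.07
```

The carriage is sliding at about 2.3 N. I'll keep pushing.

send_rows:
  series:
    - [0, [0, -5, 0], 0]
    - [0, [0, -10, 0], 0]
    - [0, [0, -15, 0], 0]
    - [0, [0, -20, 0], 0]
    - [0, [0, -25, 0], 0]
    - [0, [0, -29, 0], 0]
    - [0, [0, -32, 0], 0]
    - [0, [0, -34, 0], 0]

```text
clock: 15.82
ee_pos: [0.5929, -0.0474, 0.0562]
tool_rot: [-0.0, 0.999, 0.041, -0.0]
force: [2.4, -1.4, 1.2]
grip_width: 0.0004
```

send_rows:
  series:
    - [0, [0, -2, 0], 0]
    - [0, [0, -4, 0], 0]
    - [0, [0, -6, 0], 0]
    - [0, [0, -6, 0], 0]

```text
clock: 16.32
ee_pos: [0.5926, -0.0448, 0.0563]
tool_rot: [0.002, 0.999, 0.041, -0.0]
force: [4.0, -13.3, -1.1]
grip_width: 0.0003
```

```bash
python3 w.py
```

```text
t 16.325 gauge rel ring mm [-1.000e-01 -1.873e+02  5.630e+01] F gx,gy,z [  2.9 -13.5  -1.1] toolx deg 4.74 w 0.0002539721602324714 q [ 0.19  0.46 -0.09  0.01 -1.02  1.46] |v| 0.004
```

send_rows:
  series:
    - [0, [0, -2, 0], 0]
    - [0, [0, -3, 0], 0]
    - [0, [0, -3, 0], 0]

```text
clock: 16.7
ee_pos: [0.5926, -0.0445, 0.0564]
tool_rot: [0.004, 0.999, 0.041, -0.0]
force: [6.5, -22.9, -3.7]
grip_width: -0.0001
```

send_rows:
  series:
    - [0, [0, 10, 0], 0]
    - [0, [0, 25, 0], 0]
    - [0, [0, 40, 0], 0]
    - [0, [0, 40, -40], 0]
    - [0, [0, 40, -90], 0]
    - [0, [0, 80, -130], 0]
    - [0, [0, 130, -150], 0]
    - [0, [0, 180, -150], 0]

```text
clock: 17.7
ee_pos: [0.6079, -0.2197, 0.209]
tool_rot: [0.0, 0.999, 0.042, 0.002]
force: [1.0, -0.1, -0.4]
grip_width: -0.0
```

send_rows:
  series:
    - [0, [-20, 40, 0], 0]
    - [0, [-50, 80, 0], 0]
    - [0, [-80, 120, 0], 0]
    - [0, [-80, 130, 0], 0]
    - [0, [-80, 130, 0], 0]
    - [0, [-80, 130, 0], 0]

```text
clock: 18.45
ee_pos: [0.5386, -0.3532, 0.2061]
tool_rot: [-0.0, 0.999, 0.042, -0.0]
force: [0.8, 0.8, -0.1]
grip_width: 0.0003
```

```bash
python3 w.py; python3 - <<'E'
from h import *
shot('top','pics/10.png',(100,80,390,250),2.7)
E
python3 m.py
```

```text
t 18.45 gauge rel ring mm [ -79.4 -490.2  206.1] F gx,gy,z [ 0.9  0.7 -0.1] toolx deg 4.79 w 0.0002736721553964936 q [-0.34  0.46  0.3  -0.   -1.42  1.99] |v| 0.007
gauge [0.58754761 0.01730907] y [-0.08269777  0.99657467] x [0.99657467 0.08269777] 94.74365064893348
axis pred [0.57845086 0.12693229]
ring 996 z 0.0621 L lo/hi [-0.0437  0.0815] [0.0444 0.1674] W mid [0.5776 0.1404 0.058 ]
car 2195 z 0.0587 L lo/hi [-0.0538 -0.0481] [0.054  0.0392] W mid [0.5884 0.0127 0.0579]
jar [ 0.7264 -0.0161  0.0884] [ 0.136 -0.045]
weight [ 0.4749 -0.0382  0.0536] [-0.117 -0.046]
dish [0.5692 0.3552 0.0065] [0.01  0.338]
wr [0.7381 0.1605 0.0043] [0.162 0.13 ]
(228.5660400390625, 182.44528198242188) 22.726896286010742 [0.57751497 0.14252406 0.058     ]
line [0.50966467 0.13575569 0.015     ] pip [0.54214001 0.13869254 0.059     ] exp line [0.51267693 0.12147423]
```

View pics/10.png

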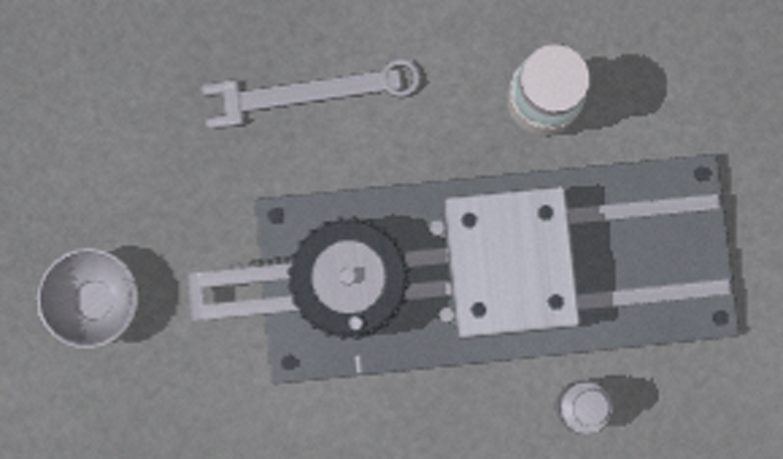

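The carriage face touches both pins, at (437,228) and (447,314). The pip at (356,323) lines up with the mark at (359,364). The bystanders have not moved and the arm is clear, so I'm handing in.

```bash
python3 -c "
from bench import bot
print(bot.sign_off())"
```

```text
the job is handed in; nothing more can be done
None
```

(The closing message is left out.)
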